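Show a carton's sides to the code reader

ROBOT

A 7-joint arm with a two-finger parallel gripper is mounted at the origin on a cart in front of the work surface, level with it; the furniture and walls round the work are solid. World frame = base frame: x ahead of the robot, y to its left, z up, the work surface at z = 0. Lengths are in m, angles in rad, forces in N, time in s.
With the tool pointing down it reaches from about 0.425 to 0.875 m from the base axis. Payload 4.7 kg.
Tool frame: the origin (TCP) lies midway between the tips of the shut fingers; the grasp point (between the pads) lies 19 mm behind it; z points along the fingers, y is the line along which they close (so a half turn about z gives the same grasp; the last joint's range is limited). The gripper opens to 87 mm and grips with 3 to 60 N. Pads are 19 mm wide; open, the fingers measure 117 mm over their backs; the gripper's body (75 mm by 190 mm) begins 51 mm behind the grasp point.
Start: joints at [-1.206, 0.321, -0.07, 1.45, 0.023, 1.371, -0.057], TCP at [0.223, 0.61, 0.223] pointing down, gripper open.
Joint ranges: [-2.86, 2.86], [-0.3, 2.09], [-1.38, 1.24], [0.06, 2.45], [-1.56, 4.7], [0.09, 2.05], [-2.69, 2.69]. Speed limits (rad/s): [2.57, 2.57, 3.14, 3.14, 3.14, 3.14, 3.14].

INTERFACE

Orientations are given as a rotation vector (axis times angle).
In Python, from bench import ctrl gives the robot as it stands. The module is installed in compiled form; this text tells all that it offers.
- The arm moves only by the shell command python3 -m handwheel 'ROWS' [FORCE]. ROWS is JSON, a list of rows, each a list of 7 numbers: the finger opening in m, from 0 to 0.087, then the shift along the tool's x, y, z in m, then the turn, a rotation vector about the tool's x, y, z in degrees. A call has 1 to 12 rows; each row shifts and turns the commanded pose from where the row before left it, along the tool's axes as they then stand; what a row does not reach is not made up. A row lasts 1/8 s, in which the tool goes at most 62.5 mm and 10.7 degrees, less where a joint would pass 70% of its speed; a pose out of reach is approached as far as the arm can. A call is refused whole if a number of a shift passes 0.0625 or a number of a turn 10.7, either way. A call with a gripper value outside its range is refused whole. The fingers move at their own pace and stop on an object; FORCE is the grip in N (left out, the last holds). Time passes only in rows, so rows that do not move let the fingers close. It gives the time, the measured TCP pose, the force, the opening and the grip force at its end, in the units of the state.
- ctrl.get_state(): the state, without advancing time (a new reading comes with each control period).
- ctrl.get_image(name): name is "scene" or "top"; returns (picture, depth): 480x640x3 uint8, blue, green, red; 480x640 float32, m along the optical axis (not along the pixel's ray), 0 where there is no reading.
- ctrl.camera_info(name): a dict with "intrinsics" (3x3 intrinsics, pixels), "D" ([k1, k2, p1, p2, k3] as OpenCV has them; the pictures are not rectified), "R" (3x3) and "t" (3): a world point X has camera coordinates R X + t. Camera axes: x right, y down, z forward; pixel columns grow to the right and rows downward; lengths in m; the calibration is good to about 2 mm. A picture is of the moment at which its call begins. camera_info takes no time and is no camera call.
- ctrl.close_job(): hands the job in; it is judged then, once.
The state is a dict: "time": time; "joint_positions": joint angles; "qd": joint speeds; "joint_torque": joint torques, N m; "position": TCP position; "tool_rot": TCP orientation; "ft_force": force on the tool from outside, world axes, zero at the start; "torque": the same for the moment, N m; "grip_width": opening from 0.0 (shut) to 1.0 (fully open); "grip_force": force on a finger pad.
Only numpy, scipy, OpenCV 4.12 (cv2) and the standard library are available. Lean on these libraries where they do the work, as an engineer would, in place of code of your own. Each camera call takes 0.05 s, during which the arm holds its last target. There are 200 camera calls.

TASK

Check in the tall white carton at the little code reader: pick it up and hold it upright and clear of the worktop, its middle level with and about 50 mm in front of the reader's dark window, showing squarely first the broad side that faces the robot now, then one of the narrow sides, then the other broad side, each for about a second. Do not bump the reader. Then stand the carton upright on the chopping board clear of the jar, leaving the jar and the board where they are, and let go.

Things in the scene. Friction and masses are not known exactly. Their poses are not given: they have to be found in the camera images.
- carton: tall white carton with a blue band at the top, 50 (x) x 74 (y) x 119 mm (z); the other box here is green, wider and lower. Origin at the centre of its underside, z up. Broad sides (74 wide) look along -x and +x; at the start the -x side faces the robot (yaw within 0.4 rad). Narrow sides look along -y and +y. Loose, 0.09 to 0.18 kg, rigid; grip it across its 50 mm near the top.
- reader: upright grey block with a black foot, 70 mm wide (foot 84), 115 mm high, fixed. Its -x side, turned to the robot and a little to its right (yaw 0.3 to 0.55 rad), has a dark window 50 wide x 40 high, centre 85 mm above the worktop. Origin on the worktop right under the centre of the window's face; x points from the window into the reader (body reaches 68 mm back), y along the window, z up.
- board: wooden chopping board, 200 (x) x 300 (y) x 22 mm, lying loose (0.84 kg) on the worktop to the robot's right. Origin at the centre of its underside; its top is 22 mm up; z up.
- jar: glass jar with a green lid, 68 to 74 mm across, 84 mm high, standing on the half of the board towards the board's -y end. Origin at the centre of its underside, z up. To stay where it is.
There are look-alikes about, which are no part of the job. Leave any pink look-alike of the carton alone.

How it is judged:
By the outcome, as a careful person would: the job done as asked, in the order asked, and still so for the second after the job is handed in, with the robot touching nothing.
It also fails if it takes over 58 s, if anything falls off the work surface, if the arm or the gripper's body presses on something with over 40 N, if the wrist force passes 120 N, or if a joint passes its speed limit or range.

## Working session

There is one attempt and no reset: what is moved stays moved. The work goes in short steps, Python scripts to look and compute and a shell command to move; the robot and the scene stay as the last step left them, time stands still between calls to the robot, and variables do not carry over. Pictures are saved under pics/ and viewed, at most 13 in all, crops included, and the job is handed in when it is done.

```bash
mkdir -p pics; python3 - <<'E'
from bench import ctrl
import cv2,numpy as np
for n in("scene","top"):
    im,d=ctrl.get_image(n);cv2.imwrite(f"pics/{n}0.png",im);np.save(f"{n}0.npy",d)
    c=ctrl.camera_info(n);print(n,c)
print(ctrl.get_state())
E
```

```text
scene {'intrinsics': array([[444.56723123,   0.        , 316.93172111],
       [  0.        , 444.56723123, 240.96581363],
       [  0.        ,   0.        ,   1.        ]]), 'D': array([-0.10258022,  0.        ,  0.        ,  0.        ,  0.        ]), 'R': array([[ 0.66404353, -0.74766405, -0.00668307],
       [-0.31668397, -0.27314589, -0.90835158],
       [ 0.67731636,  0.60530141, -0.41815398]]), 't': array([-0.28650018,  0.23287339,  1.03268688])}
top {'intrinsics': array([[570.93803653,   0.        , 322.83210963],
       [  0.        , 570.93803653, 243.24007824],
       [  0.        ,   0.        ,   1.        ]]), 'D': array([0.02005128, 0.        , 0.        , 0.        , 0.        ]), 'R': array([[ 0.13597012, -0.99068046, -0.00802223],
       [-0.94464655, -0.12720303, -0.30242731],
       [ 0.29858838,  0.04869925, -0.95313869]]), 't': array([0.06026965, 0.536837  , 1.51863103])}
{'time': 0.1, 'joint_positions': array([-1.20590645,  0.32174736, -0.07006361,  1.45156294,  0.02258002,
        1.37078061, -0.05687691]), 'qd': array([ 0.00055528, -0.00245106, -0.00158397, -0.00243957,  0.00098267,
        0.00060044,  0.00021447]), 'joint_torque': array([-3.14848683e-05, -4.92572236e+01, -4.06019753e-01, -3.13401067e+01,
       -6.44389959e-02,  3.94496543e-02,  8.68954112e-05]), 'position': array([0.22324705, 0.60993345, 0.22156669]), 'tool_rot': array([-5.48118078e-01, -3.09318336e+00,  2.66677988e-03]), 'ft_force': array([0.22599193, 0.2872038 , 0.70334286]), 'torque': array([ 0.05541027, -0.05756838, -0.03479218]), 'grip_force': 0.0, 'grip_width': 1.0017856781230854}
```

View pics/scene0.png

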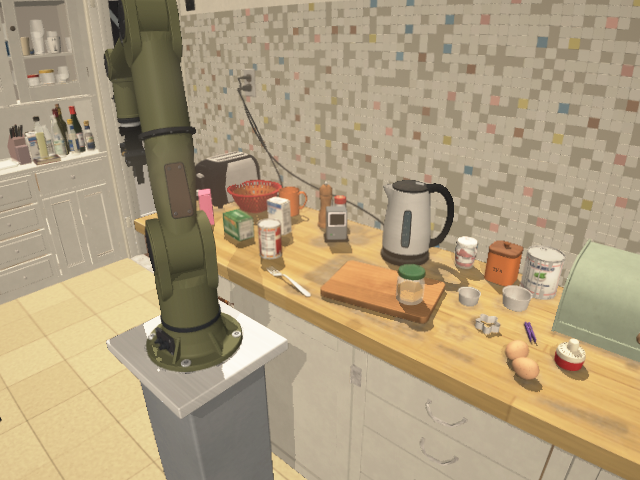

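View pics/top0.png

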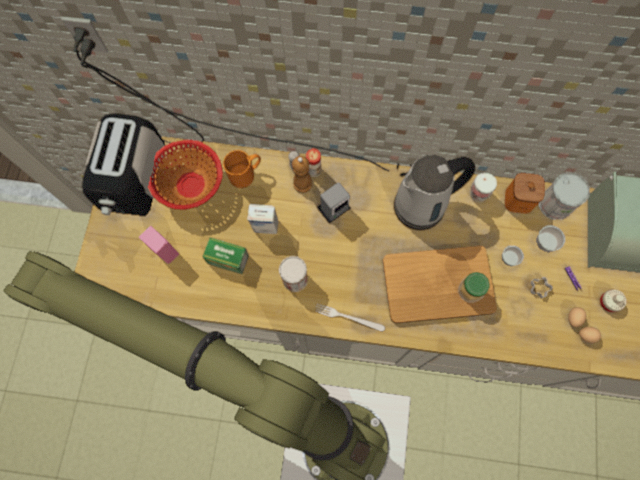

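Candidates for the carton:
- White carton with blue band: scene (279,215), top (262,217). This matches the description.
- Pink look-alike: scene (205,205), top (158,245).
- Green box: scene (238,224), top (225,255).
- White/red can: scene (270,240), top (293,273).

The reader is at scene (337,222), top (334,202). The board is at top (438,284), with the jar at top (476,287). I'll check the carton in close crops.

```bash
python3 - <<'E'
import cv2,numpy as np
s=cv2.imread("pics/scene0.png");t=cv2.imread("pics/top0.png")
a=cv2.resize(s[185:255,260:360],None,fx=8,fy=8,interpolation=cv2.INTER_CUBIC)
b=cv2.resize(t[175:250,240:365],None,fx=6.4,fy=6.4,interpolation=cv2.INTER_CUBIC)
cv2.imwrite("pics/cs.png",a);cv2.imwrite("pics/ct.png",b);print(a.shape,b.shape)
E
```

```text
(560, 800, 3) (480, 800, 3)
```

View pics/cs.png

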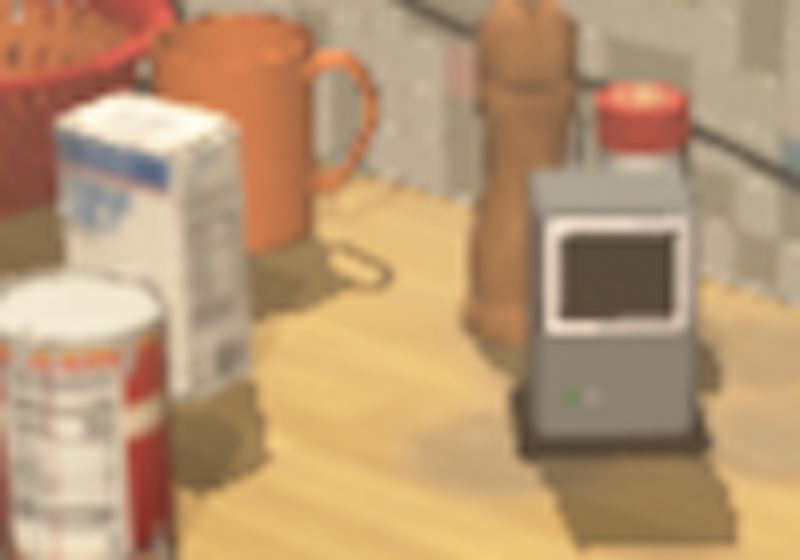

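View pics/ct.png

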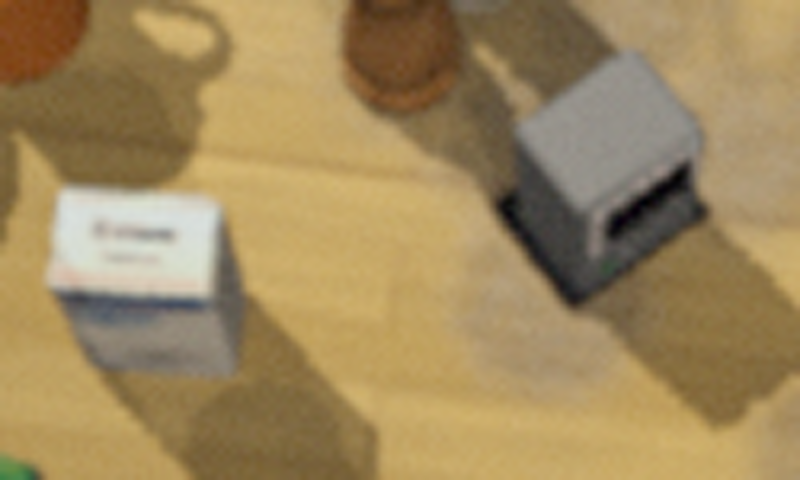

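The crops confirm it: white carton with a blue band, broad side to the robot. In the scene crop its top face is about (60,120), (175,157), (240,122), (120,92). In the top crop it is (62,187), (220,200), (213,303), (52,290). The reader's dark window in the scene crop spans (560,235) to (675,318).

```bash
cat > h.py <<'E'
from bench import ctrl
import cv2,numpy as np
from scipy.optimize import least_squares
C={n:ctrl.camera_info(n) for n in("scene","top")}
def proj(n,X):
    c=C[n];return cv2.projectPoints(np.array(X,float).reshape(-1,3),cv2.Rodrigues(c["R"])[0],c["t"],c["intrinsics"],c["D"])[0][:,0]
def ray(n,p):
    c=C[n];q=cv2.undistortPoints(np.array([[p]],float),c["intrinsics"],c["D"])[0,0]
    return -c["R"].T@c["t"],c["R"].T@np.r_[q,1]
def atz(n,p,z):
    o,d=ray(n,p);return o+d*(z-o[2])/d[2]
def tri(ps,pt):
    r=least_squares(lambda X:np.r_[proj("scene",X)[0]-ps,proj("top",X)[0]-pt],[.6,0,.05]);return r.x,np.sqrt(2*r.cost/4)
def fit(obs,x0):  # obs: (cam,pix,local xyz); solve x,y,z,yaw
    def w(p,L):
        c,s=np.cos(p[3]),np.sin(p[3]);return p[:3]+[c*L[0]-s*L[1],s*L[0]+c*L[1],L[2]]
    f=lambda p:np.concatenate([proj(n,w(p,np.array(L)))[0]-u for n,u,L in obs])
    r=least_squares(f,x0,loss="soft_l1");return r.x,f(r.x).reshape(-1,2)
E
cat > m.py <<'E'
from h import *
np.set_printoptions(precision=4,suppress=True)
S=lambda u,v:("scene",((u+.5)/8-.5+260,(v+.5)/8-.5+185))
T=lambda u,v:("top",((u+.5)/6.4-.5+240,(v+.5)/6.4-.5+175))
a,b,h=.025,.037,.119
car=[(*S(60,120),(-a,b,h)),(*S(175,157),(-a,-b,h)),(*S(240,122),(a,-b,h)),(*S(120,92),(a,b,h)),(*S(180,400),(-a,-b,0)),(*S(248,375),(a,-b,0)),
(*T(62,187),(a,b,h)),(*T(220,200),(a,-b,h)),(*T(213,303),(-a,-b,h)),(*T(52,290),(-a,b,h)),(*T(237,375),(-a,-b,0)),(*T(103,367),(-a,b,0))]
print("carton",*fit(car,[.75,.2,0,0]))
rd=[(*S(560,235),(0,.025,.105)),(*S(672,232),(0,-.025,.105)),(*S(675,318),(0,-.025,.065)),(*S(560,320),(0,.025,.065)),
(*T(588,207),(0,.035,.115)),(*T(702,130),(0,-.035,.115)),(*T(518,130),(.068,.035,.115)),(*T(632,52),(.068,-.035,.115))]
print("reader",*fit(rd,[.75,0,0,.4]))
for s,t in [((321,293),(391,323)),((430,320),(495,316)),((355,263),(383,252))]: print("board",*tri(s,t))
print([atz("top",p,.022)[:2] for p in [(383,252),(489,246),(495,316),(391,323)]])
print("jar",atz("top",(476,285),.084),atz("scene",(411,271),.084))
print("can",atz("top",(293,268),.1),"green",atz("top",(227,248),.08),"mill",atz("top",(300,165),.15))
E
python3 m.py
python3 - <<'E'
import sys;sys.path.insert(0,'.')
from h import *
# height map from top depth
d=np.load('top0.npy');c=C["top"]
for nm,(u,v) in dict(can=(293,268),green=(220,247),mill=(300,165),bottle=(314,156),mug=(240,160),kettle=(432,172),jar=(476,285),carton=(262,212),reader=(335,195)).items():
    o,r=ray("top",(u,v));print(nm,(o+r*d[v,u]).round(3))
E
```

```text
carton [0.5787 0.3134 0.0011 0.0667] [[-1.6193  0.0747]
 [-0.4197 -0.2936]
 [ 0.9864  0.1746]
 [ 0.4976 -0.1398]
 [ 0.2879  0.9607]
 [ 0.9988 -0.4034]
 [-0.5237 -0.5733]
 [ 1.0734 -0.9578]
 [ 0.4588 -0.2684]
 [-0.9162  0.0815]
 [ 0.3414  2.0343]
 [-3.4826  1.7011]]
reader [0.6364 0.0929 0.0017 0.7697] [[-0.286  -0.1955]
 [ 0.7257 -0.1427]
 [ 0.1309  0.2225]
 [-0.3418  0.3084]
 [ 0.5535  3.541 ]
 [ 2.7105  1.7437]
 [-2.8525 -2.5514]
 [-0.7962 -3.9168]]
board [ 0.3428 -0.089   0.0068] 0.9393860908537958
board [ 0.4051 -0.3806  0.0155] 2.5907247767973036
board [ 0.5498 -0.0459  0.0019] 1.1646180817345806
[array([ 0.5399, -0.0414]), array([ 0.5991, -0.3439]), array([ 0.396 , -0.3703]), array([ 0.3371, -0.0851])]
jar [ 0.4609 -0.2988  0.084 ] [ 0.4878 -0.2802  0.084 ]
can [0.4372 0.2025 0.1   ] green [0.4751 0.3969 0.08  ] mill [0.7225 0.2234 0.15  ]
can [0.436 0.202 0.106]
green [0.476 0.418 0.077]
mill [0.717 0.222 0.161]
bottle [0.777 0.193 0.105]
mug [0.764 0.418 0.045]
kettle [ 0.704 -0.132  0.245]
jar [ 0.453 -0.292  0.113]
carton [0.58  0.311 0.12 ]
reader [0.66  0.116 0.114]
```

```bash
cat > cloud.py <<'E'
from h import *
np.set_printoptions(precision=4,suppress=True)
def cloud(n,d):
    c=C[n];v,u=np.nonzero((d>0)&(d<4));q=cv2.undistortPoints(np.stack([u,v],1).astype(float)[:,None],c["intrinsics"],c["D"])[:,0]
    P=np.c_[q,np.ones(len(q))]*d[v,u][:,None];return (P-c["t"])@c["R"]
E
cat > m2.py <<'E'
from cloud import *
P=cloud("top",np.load("top0.npy"));Q=cloud("scene",np.load("scene0.npy"))
def rect(P,x,y,z,nm):
    m=(P[:,0]>x[0])&(P[:,0]<x[1])&(P[:,1]>y[0])&(P[:,1]<y[1])&(P[:,2]>z[0])&(P[:,2]<z[1]);A=P[m]
    c,s,a=cv2.minAreaRect(A[:,:2].astype(np.float32));print(nm,len(A),"med",np.median(A,0),"c",np.array(c),"s",np.array(s),"deg",a)
    return A
for n,D in(("top",P),("scene",Q)):
    rect(D,(.58,.76),(.03,.19),(.105,.13),n+" reader top");rect(D,(.5,.66),(.25,.38),(.11,.135),n+" carton top")
    rect(D,(.3,.65),(-.42,0),(.013,.031),n+" board");rect(D,(.38,.55),(-.4,-.2),(.095,.125),n+" lid")
    A=rect(D,(.55,.76),(.03,.19),(.03,.1),n+" reader sides")
    if n=="scene":
        best=None;rng=np.random.default_rng(0)
        for k in range(400):
            i,j,l=A[rng.choice(len(A),3)];w=np.cross(j-i,l-i);w/=np.linalg.norm(w)+1e-9
            if abs(w[2])>.15: continue
            c=(abs((A-i)@w)<.004).sum()
            if best is None or c>best[0]:best=(c,w,i)
        c,w,i=best;m=abs((A-i)@w)<.005;B=A[m];w=np.linalg.svd(B-B.mean(0))[2][2];print("front",len(B),len(A),w,B.mean(0),"yaw",np.arctan(w[1]/w[0]))
E
python3 m2.py
```

```text
top reader top 463 med [0.6572 0.1169 0.1135] c [0.6919 0.1499] s [0.1518 0.0708] deg 45.0244026184082
top carton top 405 med [0.5753 0.3152 0.1203] c [0.5772 0.3151] s [0.0473 0.072 ] deg 2.430370330810547
top board 6529 med [ 0.4672 -0.1935  0.0203] c [ 0.4695 -0.213 ] s [0.3729 0.3401] deg 80.47807312011719
top lid 506 med [ 0.4583 -0.2965  0.1048] c [ 0.4592 -0.2961] s [0.0667 0.068 ] deg 88.14098358154297
top reader sides 256 med [0.6389 0.1187 0.0674] c [0.6867 0.152 ] s [0.1511 0.0694] deg 48.65034484863281
scene reader top 167 med [0.6507 0.1103 0.1145] c [0.6571 0.1145] s [0.0574 0.069 ] deg 44.84455108642578
scene carton top 129 med [0.571  0.3061 0.1178] c [0.5769 0.3125] s [0.0771 0.0472] deg 88.91364288330078
scene board 3960 med [ 0.4475 -0.1975  0.0211] c [ 0.4698 -0.2152] s [0.3727 0.3455] deg 79.76990509033203
scene lid 372 med [ 0.4509 -0.3013  0.1056] c [ 0.4575 -0.2982] s [0.0685 0.0665] deg 15.013057708740234
scene reader sides 421 med [0.6417 0.1003 0.0666] c [0.6874 0.1473] s [0.1525 0.0691] deg 46.39591598510742
front 421 421 [ 0.4481  0.3545 -0.8207] [0.6433 0.1029 0.0658] yaw 0.6693877918921471
```

```bash
cat > m3.py <<'E'
from cloud import *
Q=cloud("scene",np.load("scene0.npy"));P=cloud("top",np.load("top0.npy"))
for n,D in(("scene",Q),("top",P)):
  for lo,hi in((.03,.065),(.065,.105),(.03,.105)):
    A=D[(D[:,0]>.56)&(D[:,0]<.72)&(D[:,1]>.04)&(D[:,1]<.15)&(D[:,2]>lo)&(D[:,2]<hi)]
    l=cv2.fitLine(A[:,:2].astype(np.float32),cv2.DIST_WELSCH,0.006,1e-4,1e-4).ravel()
    n_=np.array([-l[1],l[0]]);n_*=np.sign(n_[0]);r=(A[:,:2]-l[2:])@n_
    print(n,len(A),"yaw",np.arctan2(n_[1],n_[0]),"pt",l[2:],"inl",(abs(r)<.004).sum())
exec(open("m.py").read().split("print(\"reader\"")[0].replace("print(","(lambda *a:0)("))
for nm,o in(("win",rd[:4]),("win+topfront",rd[:6])):print(nm,*fit(o,[.64,.09,0,.5]))
# top back/front edges at z=.115, board corners at .021
q=[atz("top",rd[i][1],.115)[:2] for i in(4,5,6,7)];print("reader top corners",*q)
b=D[(D[:,0]>.3)&(D[:,0]<.62)&(D[:,1]>-.4)&(D[:,1]<-.02)]
E
python3 m3.py
```

```text
scene 194 yaw 0.76343924 pt [0.6415 0.0988] inl 155
scene 231 yaw 0.7631611 pt [0.6399 0.0988] inl 180
scene 425 yaw 0.75973994 pt [0.6405 0.0989] inl 327
top 99 yaw 0.63448375 pt [0.6397 0.1025] inl 51
top 130 yaw 0.670162 pt [0.6381 0.1013] inl 91
top 229 yaw 0.6507182 pt [0.6392 0.1015] inl 143
win [ 0.6879  0.1349 -0.0249  0.7714] [[ 0.0019  0.0086]
 [ 0.3181  0.067 ]
 [-0.2625 -0.0781]
 [-0.0543  0.0015]]
win+topfront [ 0.6449  0.0995 -0.0025  0.76  ] [[-0.1811 -0.2273]
 [ 0.7259 -0.1197]
 [ 0.1327  0.1618]
 [-0.2375  0.1901]
 [-1.4815  0.882 ]
 [ 0.7489 -0.6575]]
reader top corners [0.623 0.121] [0.6657 0.076 ] [0.6549 0.1564] [0.6986 0.1113]
```

Measured from both cameras:

| Thing | Position / pose | Check |
|---|---|---|
| Carton | (0.578, 0.3135), yaw ≈ 0.04 | top at 0.119 |
| Reader window | (0.643, 0.0985), yaw ≈ 0.76 | edges and depth from both views agree, though the text says at most 0.55 |
| Jar | (0.459, -0.297) | lid at 0.105 |

I'll take 0.76 for the reader and check it again close up. Next I move over the carton, then turn.

```bash
cat > need.py <<'E'
import sys
from bench import ctrl
import numpy as np
from scipy.spatial.transform import Rotation as Rn
np.set_printoptions(precision=4,suppress=True)
# args x y z phi(world angle of tool y)
s=ctrl.get_state();R=Rn.from_rotvec(s["tool_rot"]);x,y,z,f=map(float,sys.argv[1:5])
Y=np.array([np.cos(f),np.sin(f),0]);Z=np.array([0,0,-1.]);G=Rn.from_matrix(np.c_[np.cross(Y,Z),Y,Z])
M=R.as_matrix();print("t",s["time"],"pos",s["position"],"phi",np.arctan2(M[1,1],M[0,1]),"tilt",M[:,2])
print("shift in tool",M.T@(np.array([x,y,z])-s["position"]),"shift in goal axes",G.as_matrix().T@(np.array([x,y,z])-s["position"]),"turn deg",np.degrees((R.inv()*G).as_rotvec()))
print("q",s["joint_positions"],"F",s["ft_force"],"w",s["grip_width"],s["grip_force"])
E
python3 -m handwheel '[[0.087,-0.0484,-0.0173,0,0,0,0],[0.087,-0.0484,-0.0173,0,0,0,0],[0.087,-0.0484,-0.0173,0,0,0,0],[0.087,-0.0484,-0.0173,0,0,0,0],[0.087,-0.0484,-0.0173,0,0,0,0],[0.087,-0.0484,-0.0173,0,0,0,0],[0.087,-0.0484,-0.0173,0,0,0,0],[0.087,-0.0484,-0.0173,0,0,0,0],[0.087,-0.0484,-0.0173,0,0,0,0],[0.087,0,0,0,0,0,10],[0.087,0,0,0,0,0,10],[0.087,0,0,0,0,0,10]]' && python3 need.py .578 .3135 .085 .04
```

```text
time: 1.6
position: [0.5788, 0.3142, 0.2218]
tool_rot: [-1.339, -2.841, 0.001]
ft_force: [0.4, 0.7, 0.9]
grip_width: 0.997
grip_force: 0.0
t 1.6 pos [0.5788 0.3142 0.2218] phi 0.6902863232153181 tilt [-0.0011 -0.0005 -1.    ]
shift in tool [-0.0001 -0.0009  0.1368] shift in goal axes [-0.0007 -0.0008  0.1368] turn deg [-0.0692  0.0065 37.2586]
q [-0.7314  0.3416  0.2517  1.4373 -0.0852  1.3746  0.2133] F [0.4437 0.7186 0.9136] w 0.9971336518578967 0.0
```

```bash
python3 -m handwheel '[[0.087,0,0,0,0,0,9.3],[0.087,0,0,0,0,0,9.3],[0.087,0,0,0,0,0,9.3],[0.087,0,0,0,0,0,9.4],[0.087,-0.0005,-0.0005,0.04,0,0,0],[0.087,0,0,0.04,0,0,0],[0.087,0,0,0,0,0,0]]' && python3 need.py .578 .3135 .085 .04
python3 - <<'E'
from bench import ctrl
import cv2,numpy as np
a,_=ctrl.get_image("scene");b,_=ctrl.get_image("top")
a=cv2.resize(a[150:260,220:370],(800,586),interpolation=cv2.INTER_CUBIC)
b=cv2.resize(b[150:300,200:400],(800,600),interpolation=cv2.INTER_CUBIC)
cv2.imwrite("pics/p1.png",a);cv2.imwrite("pics/p1t.png",b)
E
```

```text
time: 2.48
position: [0.5757, 0.3128, 0.1385]
tool_rot: [-2.169, -2.27, 0.013]
ft_force: [0.1, 0.1, 0.1]
grip_width: 0.996
grip_force: 0.0
t 2.475 pos [0.5757 0.3128 0.1385] phi 0.04556010678127906 tilt [-0.007  -0.0044 -1.    ]
shift in tool [0.0009 0.0027 0.0535] shift in goal axes [0.0007 0.0023 0.0535] turn deg [-0.4087  0.2339  0.3194]
q [-0.7961  0.3957  0.3325  1.5464 -0.1332  1.2302 -0.3963] F [0.1314 0.142  0.0842] w 0.9962999469171105 0.0
```

View pics/p1.png

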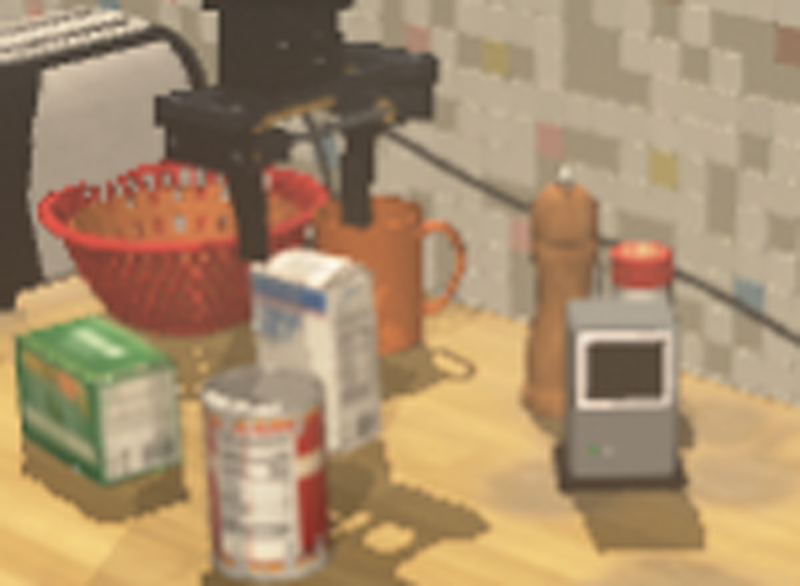

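The fingers straddle the carton: tips at crop (253,250) and (357,220), carton top centre at (313,268). Now I descend and grip.

```bash
python3 -m handwheel '[[0.087,0.0005,0.0025,0.018,0,0,0],[0.087,0,0,0.018,0,0,0],[0.087,0,0,0.017,0,0,0],[0.087,0,0,0,0,0,0],[0.04,0,0,0,0,0,0],[0.04,0,0,0,0,0,0],[0.04,0,0,0,0,0,0],[0.04,0,0,0,0,0,0],[0.04,0,0,0,0,0,0]]' 30 && python3 need.py .578 .3135 .085 .04
```

```text
time: 3.7
position: [0.581, 0.3147, 0.0898]
tool_rot: [-2.17, -2.271, -0.001]
ft_force: [-0.7, -0.2, 0.2]
grip_width: 0.573
grip_force: 29.9
t 3.7 pos [0.581  0.3147 0.0898] phi 0.04539713615958735 tilt [ 0.0002  0.0003 -1.    ]
shift in tool [-0.0011 -0.0031  0.0048] shift in goal axes [-0.0011 -0.0031  0.0048] turn deg [ 0.0142 -0.0175  0.3092]
q [-0.7874  0.4418  0.3246  1.5868 -0.151   1.1374 -0.3829] F [-0.662  -0.2426  0.2198] w 0.5728742327758439 29.898564897011966
```

Gripped at 49.8 mm. Lift, check that it holds, and check what is around the hold spot.

```bash
python3 -m handwheel '[[0.04,0,0,-0.01,0,0,0],[0.04,0,0,-0.025,0,0,0],[0.04,0,0,-0.04,0,0,0],[0.04,0,0,-0.04,0,0,0],[0.04,0,0,-0.03,0,0,0],[0.04,0,0,0,0,0,0]]' 30 && python3 need.py .527 -.012 .235 -2.38
python3 - <<'E'
from cloud import *
for n in("top","scene"):
    im,d=ctrl.get_image(n);cv2.imwrite(f"pics/l_{n}.png",im);P=cloud(n,d)
    A=P[(P[:,2]>.15)&(P[:,1]>-.25)&(P[:,1]<.02)&(P[:,0]>.55)&(P[:,0]<.8)]
    r=np.linalg.norm(A[:,:2]-[.6,.057],axis=1);print(n,len(A),np.percentile(r,[1,5,50]),A[np.argsort(r)[len(A)//50]])
    B=P[(P[:,2]>.2)&(P[:,2]<.27)&(abs(P[:,0]-.58)<.1)&(abs(P[:,1]-.3135)<.1)]
    # carton: points below fingers z<.23
    K=P[(P[:,2]>.14)&(P[:,2]<.21)&(abs(P[:,0]-.58)<.06)&(abs(P[:,1]-.3135)<.07)];print(len(K),K.min(0),K.max(0))
E
```

```text
time: 4.45
position: [0.5825, 0.3152, 0.2381]
tool_rot: [2.17, 2.27, 0.009]
ft_force: [0.6, 0.1, -1.4]
grip_width: 0.566
grip_force: 29.9
t 4.45 pos [0.5825 0.3152 0.2381] phi 0.04518890372525116 tilt [ 0.0052  0.0033 -1.    ]
shift in tool [-0.3243 -0.0702  0.0018] shift in goal axes [0.1985 0.2659 0.0031] turn deg [ -0.0737  -0.4487 138.953 ]
q [-0.7999  0.3427  0.3459  1.4134 -0.1165  1.3993 -0.4082] F [ 0.5515  0.1342 -1.4396] w 0.5656566048218744 29.904894962674007
top 2419 [0.1465 0.1551 0.2163] [ 0.6757 -0.0731  0.1523]Traceback (most recent call last):
  File "<stdin>", line 8, in <module>
    return umr_minimum(a, axis, None, out, keepdims, initial, where)
ValueError: zero-size array to reduction operation minimum which has no identity
```

```bash
python3 -m handwheel '[[0.04,-0.02,-0.0045,0,0,0,0],[0.04,-0.042,-0.009,0,0,0,0],[0.04,-0.05,-0.011,0,0,0,0],[0.04,-0.05,-0.011,0,0,0,0],[0.04,-0.05,-0.011,0,0,0,0],[0.04,-0.05,-0.011,0,0,0,0],[0.04,-0.042,-0.009,0,0,0,0],[0.04,-0.02,-0.0045,0,0,0,0],[0.04,0,0,0,0,0,9],[0.04,0,0,0,0,0,10],[0.04,0,0,0,0,0,10],[0.04,0,0,0,0,0,10]]' && python3 -m handwheel '[[0.04,0,0,0,0,0,10],[0.04,0,0,0,0,0,10],[0.04,0,0,0,0,0,10],[0.04,0,0,0,0,0,10],[0.04,0,0,0,0,0,10],[0.04,0,0,0,0,0,10],[0.04,0,0,0,0,0,10],[0.04,0,0,0,0,0,10],[0.04,0,0,0,0,0,10],[0.04,0,0,0,0,0,10],[0.04,0,0,0,0,0,0],[0.04,0,0,0,0,0,0]]' && python3 need.py .527 -.012 .1153 -2.38
```

```text
time: 6.0
position: [0.5241, -0.0115, 0.2335]
tool_rot: [-2.806, -1.41, 0.002]
ft_force: [-0.1, 0.0, -1.0]
grip_width: 0.57
grip_force: 29.9
time: 7.5
position: [0.5244, -0.0119, 0.2341]
tool_rot: [2.889, -1.232, -0.001]
ft_force: [-0.2, -0.3, -1.5]
grip_width: 0.57
grip_force: 29.9
t 7.5 pos [ 0.5244 -0.0119  0.2341] phi -2.377078322609421 tilt [-0.0009  0.0001 -1.    ]
shift in tool [ 0.002  -0.0019  0.1187] shift in goal axes [ 0.0019 -0.0018  0.1188] turn deg [0.0336 0.0378 0.1674]
q [-0.5925  0.0406  0.585   1.7618 -0.0231  1.3468 -2.3798] F [-0.2039 -0.2891 -1.5408] w 0.5701919062655973 29.904895070940256
```

```bash
python3 -m handwheel '[[0.04,0,0,0.02,0,0,0],[0.04,0.002,0,0.035,0,0,0],[0.04,0,0,0.035,0,0,0],[0.04,0,0,0.02,0,0,0],[0.04,0,0,0.008,0,0,0],[0.04,0,0,0,0,0,0]]' && python3 need.py .600 .057 .1153 -2.38
python3 - <<'E'
from bench import ctrl
import cv2,numpy as np
a,d=ctrl.get_image("scene");np.save("s2.npy",d);b,e=ctrl.get_image("top");np.save("t2.npy",e)
cv2.imwrite("pics/s2full.png",a);cv2.imwrite("pics/t2full.png",b)
a=cv2.resize(a[170:270,270:390],(480,400),interpolation=cv2.INTER_CUBIC)
b=cv2.resize(b[170:270,290:370],(320,400),interpolation=cv2.INTER_CUBIC)
cv2.imwrite("pics/p2.png",np.hstack([a,b]))
E
```

```text
time: 8.25
position: [0.5261, -0.0137, 0.1165]
tool_rot: [2.888, -1.236, -0.0]
ft_force: [0.6, 0.3, -0.7]
grip_width: 0.569
grip_force: 29.9
t 8.25 pos [ 0.5261 -0.0137  0.1165] phi -2.3796019375969366 tilt [-0.0003 -0.0001 -1.    ]
shift in tool [-0.0001 -0.1023  0.0012] shift in goal axes [-0.0002 -0.1023  0.0012] turn deg [0.0183 0.0056 0.0228]
q [-0.5672  0.1502  0.5902  1.9072 -0.0929  1.1113 -2.3205] F [ 0.6076  0.311  -0.7106] w 0.5693088135589295 29.904907032614574
```

View pics/p2.png

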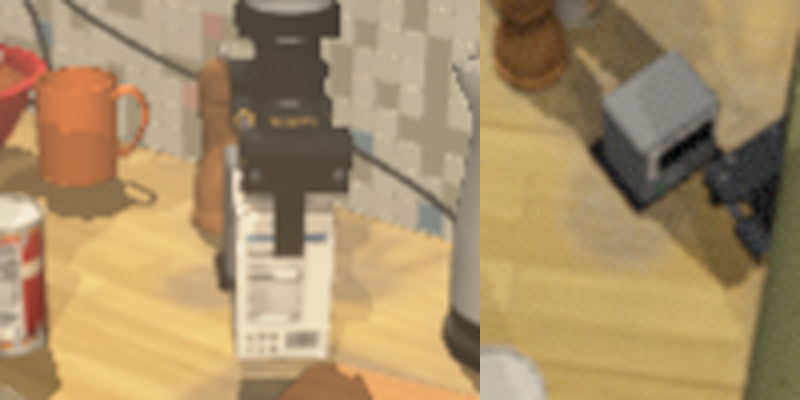

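The carton hangs upright and square. In the left half its back face spans columns 240–330, with the finger at 291, and the reader stands directly behind it. I'll measure its sideways offset and refine the reader's face from the top image.

```bash
python3 - <<'E'
from cloud import *
S=lambda u,v:((u+.5)/4-.5+270,(v+.5)/4-.5+170)
a=np.array([atz("scene",S(u,v),.0267) for u,v in((237,356),(327,358))])
print(a,np.linalg.norm(a[1]-a[0]));m=a.mean(0)[:2]
n=np.array([np.cos(.762),np.sin(.762)]);t=np.array([-n[1],n[0]])
c=m+.025*n;p=np.array([.5261,-.0137]);print("carton centre",c,"rel TCP: normal",(c-p)@n,"along +y'",(c-p)@t,"yaw",np.arctan2(*(a[0]-a[1])[:2][::-1])-np.pi/2)
T=lambda u,v:((u-480+.5)/4-.5+290,(v+.5)/4-.5+170)
q=[atz("top",T(*x),.115)[:2] for x in((648,147),(717,102),(603,98),(672,53))]
f=[atz("top",T(*x),.0)[:2] for x in((641,210),(722,158),(592,150))]
print("top corners",q,"yaw",np.arctan2(*(q[0]-q[1])[::-1])-np.pi/2,"mid",(q[0]+q[1])/2)
print("foot",f,"yaw",np.arctan2(*(f[0]-f[1])[::-1])-np.pi/2,np.linalg.norm(f[0]-f[1]),"mid",(f[0]+f[1])/2)
E
```

```text
[[ 0.4879  0.0013  0.0267]
 [ 0.53   -0.0526  0.0267]] 0.06835922656385095
carton centre [ 0.5271 -0.0084] rel TCP: normal 0.004365698657863251 along +y' 0.003195405942171123 yaw 0.6632582170098043
top corners [array([0.6247, 0.1207]), array([0.6648, 0.077 ]), array([0.6572, 0.1571]), array([0.6978, 0.1132])] yaw 0.7424226234455982 mid [0.6447 0.0989]
foot [array([0.6185, 0.1244]), array([0.6678, 0.0694]), array([0.6612, 0.1675])] yaw 0.7314396367443723 0.0738980339398464 mid [0.6431 0.0969]
```

```bash
python3 -m handwheel '[[0.04,0,0,0.001,0,0,0.6],[0.04,0,-0.02,0,0,0,0],[0.04,0,-0.025,0,0,0,0],[0.04,0,-0.025,0,0,0,0],[0.04,0,-0.018,0,0,0,0],[0.04,0,-0.01,0,0,0,0],[0.04,0,0,0,0,0,0],[0.04,0,0,0,0,0,0]]' && python3 need.py .6035 .0575 .1153 -2.3916
python3 - <<'E'
from bench import ctrl
import cv2,numpy as np
a,d=ctrl.get_image("scene");b,e=ctrl.get_image("top")
cv2.imwrite("pics/s3full.png",a);cv2.imwrite("pics/t3full.png",b)
a=cv2.resize(a[180:260,300:370],(420,480),interpolation=cv2.INTER_CUBIC)
b=cv2.resize(b[170:250,305:365],(360,480),interpolation=cv2.INTER_CUBIC)
cv2.imwrite("pics/p3.png",np.hstack([a,b]))
E
```

```text
time: 9.35
position: [0.5974, 0.0522, 0.1155]
tool_rot: [2.88, -1.254, -0.001]
ft_force: [-0.7, -0.1, -1.2]
grip_width: 0.57
grip_force: 29.9
t 9.35 pos [0.5974 0.0522 0.1155] phi -2.3921881695634273 tilt [-0.0005 -0.0003 -1.    ]
shift in tool [ 0.0003 -0.0081  0.0002] shift in goal axes [ 0.0003 -0.0081  0.0002] turn deg [ 0.0343  0.0059 -0.0337]
q [-0.5908  0.3162  0.5493  1.7299 -0.1788  1.1462 -2.3816] F [-0.6793 -0.0681 -1.1665] w 0.5704837730002618 29.904658561572433
```

View pics/p3.png

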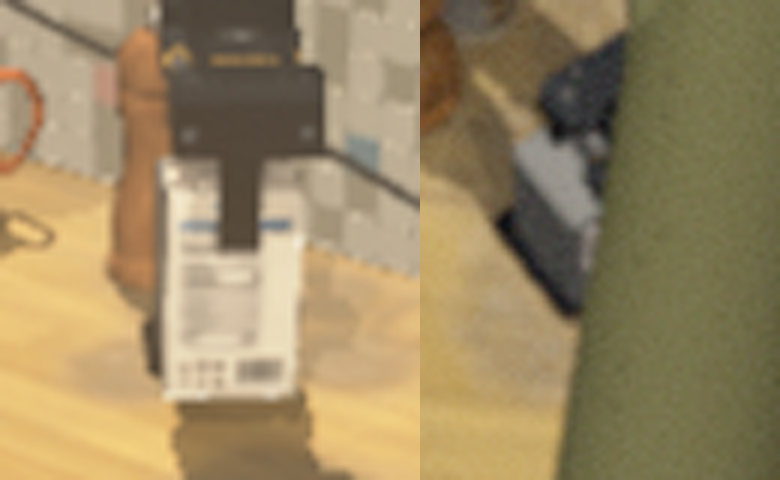

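The scene view shows the carton square in front of the reader, columns 165–303, covering the window. The finger at 241 sits about 3 mm off the carton's centre. Close in the last 6 mm, shift 1 mm sideways and hold.

```bash
python3 -m handwheel '[[0.04,0.001,-0.006,0,0,0,0],[0.04,0,0,0,0,0,0],[0.04,0,0,0,0,0,0],[0.04,0,0,0,0,0,0],[0.04,0,0,0,0,0,0],[0.04,0,0,0,0,0,0],[0.04,0,0,0,0,0,0],[0.04,0,0,0,0,0,0],[0.04,0,0,0,0,0,0],[0.04,0,0,0,0,0,0],[0.04,0,0,0,0,0,0],[0.04,0,0,0,0,0,0]]' && python3 need.py .604 .057 .1153 -2.3916
```

```text
time: 10.95
position: [0.6029, 0.0565, 0.1156]
tool_rot: [-2.881, 1.253, -0.0]
ft_force: [-0.2, -0.5, -0.8]
grip_width: 0.569
grip_force: 29.9
t 10.95 pos [0.6029 0.0565 0.1156] phi -2.3910970787613945 tilt [ 0.0001  0.     -1.    ]
shift in tool [ 0.0004 -0.0012  0.0003] shift in goal axes [ 0.0004 -0.0012  0.0003] turn deg [-0.0057 -0.0029  0.0288]
q [-0.5904  0.3282  0.5462  1.7154 -0.1846  1.1494 -2.3831] F [-0.2072 -0.515  -0.8496] w 0.5692768361588132 29.904887771699578
```

```bash
python3 -m handwheel '[[0.04,0,0,0,0,0,0],[0.04,0,0,0,0,0,0],[0.04,0,0.02,0,0,0,0],[0.04,0,0,0,0,0,-10],[0.04,0,0,0,0,0,-10],[0.04,0,0,0,0,0,-10],[0.04,0,0,0,0,0,-10],[0.04,0,0,0,0,0,-10],[0.04,0,0,0,0,0,-10],[0.04,0,0,0,0,0,-10],[0.04,0,0,0,0,0,-10],[0.04,0,0,0,0,0,-10]]' && python3 -m handwheel '[[0.04,0,0,0,0,0,0],[0.04,0,0,0,0,0,0]]' && python3 need.py .6028 .0596 .1153 -.8208
```

```text
time: 12.45
position: [0.5883, 0.0428, 0.1156]
tool_rot: [-2.92, -1.16, -0.0]
ft_force: [-0.2, -1.2, -2.1]
grip_width: 0.576
grip_force: 29.9
time: 12.7
position: [0.5883, 0.0427, 0.1156]
tool_rot: [2.925, 1.147, 0.0]
ft_force: [0.4, -0.4, -1.8]
grip_width: 0.572
grip_force: 29.9
t 12.7 pos [0.5883 0.0427 0.1156] phi -0.8233450777378544 tilt [ 0.0001  0.     -1.    ]
shift in tool [ 0.0221 -0.0025  0.0003] shift in goal axes [ 0.0221 -0.0024  0.0003] turn deg [ 0.0026 -0.006  -0.1458]
q [-0.4033  0.274   0.3342  1.7487 -0.0981  1.1351 -0.8626] F [ 0.4183 -0.3607 -1.8313] w 0.5718313794789356 29.90475398255512
```

```bash
python3 -m handwheel '[[0.04,0.012,-0.0025,0,0,0,0],[0.04,0.01,0,0,0,0,0]]' && python3 need.py .6028 .0596 .1153 -.8208
python3 - <<'E'
from bench import ctrl
import cv2,numpy as np
a,d=ctrl.get_image("scene");b,e=ctrl.get_image("top")
a=cv2.resize(a[180:260,300:370],(420,480),interpolation=cv2.INTER_CUBIC)
b=cv2.resize(b[170:250,305:365],(360,480),interpolation=cv2.INTER_CUBIC)
cv2.imwrite("pics/p4.png",np.hstack([a,b]))
E
python3 -m handwheel '[[0.04,0,0,0,0,0,0],[0.04,0,0,0,0,0,0],[0.04,0,0,0,0,0,0],[0.04,0,0,0,0,0,0],[0.04,0,0,0,0,0,0],[0.04,0,0,0,0,0,0],[0.04,0,0,0,0,0,0],[0.04,0,0,0,0,0,0],[0.04,0,0,0,0,0,0],[0.04,0,0,0,0,0,0],[0.04,0,0,0,0,0,0],[0.04,0,0,0,0,0,0]]'
```

```text
time: 12.95
position: [0.6032, 0.0612, 0.1156]
tool_rot: [-2.922, -1.152, -0.001]
ft_force: [0.1, 0.1, -1.7]
grip_width: 0.571
grip_force: 29.9
t 12.95 pos [0.6032 0.0612 0.1156] phi -0.8200271713773266 tilt [ 0.0004  0.0007 -1.    ]
shift in tool [-0.0014  0.0008  0.0003] shift in goal axes [-0.0014  0.0008  0.0003] turn deg [-0.0136 -0.0437  0.0443]
q [-0.4162  0.3071  0.3246  1.7071 -0.1068  1.1442 -0.8815] F [ 0.126   0.1018 -1.6745] w 0.57083862962432 29.904963771114126
time: 14.55
position: [0.6027, 0.0597, 0.1156]
tool_rot: [-2.923, -1.152, -0.0]
ft_force: [0.2, -0.5, -0.8]
grip_width: 0.567
grip_force: 29.9
```

View pics/p4.png

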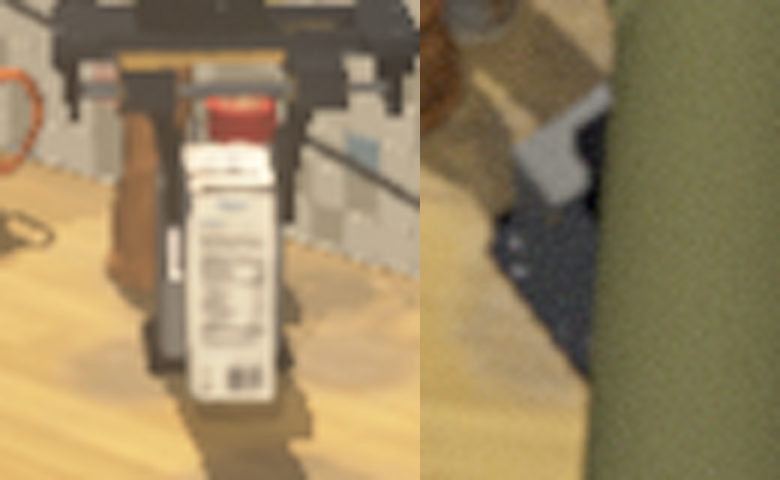

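The narrow side is square to the window: carton columns 190–278 over the reader's 150–295. The small sideways shift matches the camera's parallax. Back off, turn a further 90°, and show the other broad side.

```bash
python3 -m handwheel '[[0.04,-0.02,0,0,0,0,0],[0.04,0,0,0,0,0,0],[0.04,0,0,0,0,0,-10],[0.04,0,0,0,0,0,-10],[0.04,0,0,0,0,0,-10],[0.04,0,0,0,0,0,-10],[0.04,0,0,0,0,0,-10],[0.04,0,0,0,0,0,-10],[0.04,0,0,0,0,0,-10],[0.04,0,0,0,0,0,-10],[0.04,0,0,0,0,0,-10],[0.04,0,0,0,0,0,0]]' && python3 -m handwheel '[[0.04,0,0,0,0,0,0]]' && python3 need.py .5986 .0598 .1153 .75
```

```text
time: 16.05
position: [0.5885, 0.0466, 0.1156]
tool_rot: [1.255, 2.88, 0.001]
ft_force: [0.0, -0.5, -1.2]
grip_width: 0.572
grip_force: 29.9
time: 16.18
position: [0.5883, 0.0463, 0.1156]
tool_rot: [1.257, 2.879, 0.001]
ft_force: [0.1, 0.3, -1.3]
grip_width: 0.568
grip_force: 29.9
t 16.175 pos [0.5883 0.0463 0.1156] phi 0.7477495442632023 tilt [ 0.0003  0.0003 -1.    ]
shift in tool [0.0029 0.0167 0.0003] shift in goal axes [0.0028 0.0167 0.0003] turn deg [ 0.0248 -0.0007 -0.1289]
q [-0.2372  0.2677  0.1326  1.7417 -0.0389  1.1344  0.6549] F [ 0.0956  0.3167 -1.2505] w 0.5680555503312746 29.904903152491897
```

```bash
python3 -m handwheel '[[0.04,0.003,0.01,0,0,0,0],[0.04,0,0.007,0,0,0,0],[0.04,0,0,0,0,0,0],[0.04,0,0,0,0,0,0],[0.04,0,0,0,0,0,0],[0.04,0,0,0,0,0,0],[0.04,0,0,0,0,0,0],[0.04,0,0,0,0,0,0],[0.04,0,0,0,0,0,0],[0.04,0,0,0,0,0,0],[0.04,0,0,0,0,0,0],[0.04,0,0,0,0,0,0]]' && python3 need.py .5986 .0598 .1153 .75
python3 - <<'E'
from bench import ctrl
import cv2,numpy as np
a,d=ctrl.get_image("scene");b,e=ctrl.get_image("top")
cv2.imwrite("pics/s5full.png",a)
a=cv2.resize(a[180:260,300:370],(420,480),interpolation=cv2.INTER_CUBIC)
b=cv2.resize(b[170:250,305:365],(360,480),interpolation=cv2.INTER_CUBIC)
cv2.imwrite("pics/p5.png",np.hstack([a,b]))
E
python3 -m handwheel '[[0.04,0,0,0,0,0,0],[0.04,0,0,0,0,0,0]]'
```

```text
time: 17.68
position: [0.5984, 0.0598, 0.1156]
tool_rot: [1.253, 2.881, 0.0]
ft_force: [0.1, 0.9, -1.3]
grip_width: 0.567
grip_force: 29.9
t 17.675 pos [0.5984 0.0598 0.1156] phi 0.7505249190205487 tilt [ 0.0001  0.0001 -1.    ]
shift in tool [-0.0002  0.0001  0.0003] shift in goal axes [-0.0002  0.0001  0.0003] turn deg [0.0066 0.0005 0.0301]
q [-0.2504  0.2902  0.126   1.713  -0.0396  1.1408  0.6375] F [ 0.055   0.9487 -1.316 ] w 0.566765959166825 29.904905590228736
time: 18.02
position: [0.5984, 0.0598, 0.1156]
tool_rot: [1.253, 2.881, 0.0]
ft_force: [0.8, 0.0, -2.0]
grip_width: 0.568
grip_force: 29.9
```

View pics/p5.png

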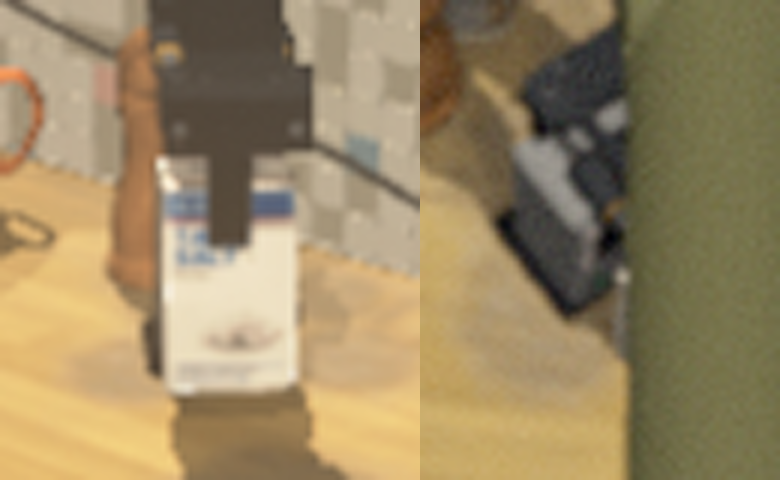

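The other broad side now faces the reader; the blue-band side faces the camera, columns 165–297. Three sides shown. Retreat, lift, and go to the free half of the board.

```bash
python3 -m handwheel '[[0.04,0,-0.02,0,0,0,0],[0.04,0,-0.04,0,0,0,0],[0.04,0,-0.03,-0.02,0,0,0],[0.04,0,-0.01,-0.04,0,0,0],[0.04,0,0,-0.03,0,0,0],[0.04,0,0,0,0,0,8],[0.04,0,0,0,0,0,8],[0.04,0,0,0,0,0,8],[0.04,0,0,0,0,0,8],[0.04,0,0,0,0,0,0]]' && python3 need.py .474 -.132 .2 .19
```

```text
time: 19.27
position: [0.5253, -0.0084, 0.2056]
tool_rot: [1.996, 2.426, 0.0]
ft_force: [0.5, -0.2, -1.6]
grip_width: 0.571
grip_force: 29.9
t 19.275 pos [ 0.5253 -0.0084  0.2056] phi 0.19351625300748856 tilt [ 0.0002  0.0001 -1.    ]
shift in tool [-0.1114 -0.0741  0.0056] shift in goal axes [-0.1117 -0.0737  0.0056] turn deg [ 0.0136 -0.0029  0.2015]
q [-0.2071  0.0629  0.1804  1.7896 -0.0118  1.2898  0.1698] F [ 0.5456 -0.1644 -1.6079] w 0.5710597364091243 29.905652155866846
```

```bash
python3 - <<'E'
from cloud import *
# board pose: edges from depth, both cams, colour-filtered by height band + trimmed
for n,f in(("top","top0.npy"),("scene","scene0.npy")):
    P=cloud(n,np.load(f));c,s=np.cos(.19),np.sin(.19)
    A=P[(P[:,2]>.013)&(P[:,2]<.031)];L=(A[:,:2]-[.468,-.21])@np.array([[c,-s],[s,c]])
    for k,o in((0,1),(1,0)):
        m=abs(L[:,o])<(.13 if k==0 else .08);v=np.sort(L[m,k]);v=v[abs(v)<.2]
        print(n,"xy"[k],np.percentile(v,[1,3,97,99]))
E
```

```text
top x [-0.0981 -0.0936  0.0999  0.179 ]
top y [-0.1481 -0.1427  0.1452  0.1502]
scene x [-0.1025 -0.1001  0.1806  0.1917]
scene y [-0.1517 -0.1464  0.1422  0.1475]
```

The board's centre (0.468, -0.210) and yaw 0.19 are confirmed.

```bash
python3 -m handwheel '[[0.04,-0.02,-0.0135,0,0,0,0],[0.04,-0.036,-0.0235,0,0,0,0],[0.04,-0.036,-0.0235,0,0,0,0],[0.04,-0.02,-0.0135,0,0,0,0],[0.04,0,0,0.03,0,0,0],[0.04,0,0,0.035,0,0,0],[0.04,0,0,0.015,0,0,0],[0.04,0,0,0,0,0,0],[0.04,0,0,0,0,0,0]]' && python3 need.py .474 -.132 .1125 .19
python3 - <<'E'
from bench import ctrl
import cv2,numpy as np
a,d=ctrl.get_image("scene")
a=cv2.resize(a[190:330,300:460],(640,560),interpolation=cv2.INTER_CUBIC)
cv2.imwrite("pics/p6.png",a)
E
```

```text
time: 20.4
position: [0.4751, -0.1326, 0.1269]
tool_rot: [1.996, 2.423, 0.002]
ft_force: [1.0, 0.1, -1.9]
grip_width: 0.569
grip_force: 29.9
t 20.4 pos [ 0.4751 -0.1326  0.1269] phi 0.1927332783876506 tilt [ 0.0022 -0.0003 -1.    ]
shift in tool [ 0.0008 -0.001   0.0144] shift in goal axes [ 0.0008 -0.0009  0.0144] turn deg [0.1224 0.0428 0.1566]
q [-0.0722  0.0545  0.3005  1.9645 -0.0181  1.1228  0.4285] F [ 0.9602  0.0621 -1.8569] w 0.5688165667438545 29.904820335796103
```

View pics/p6.png

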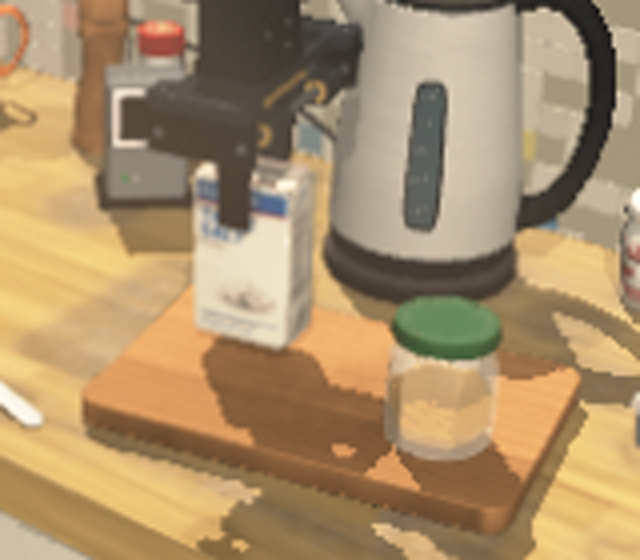

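The carton hovers upright over the free half of the board, lower corner at crop (283,348), well clear of the jar at (443,380). Lower gently.

```bash
python3 -m handwheel '[[0.04,0,0,0.007,0,0,0],[0.04,0,0,0.004,0,0,0],[0.04,0,0,0.002,0,0,0],[0.04,0,0,0.001,0,0,0],[0.04,0,0,0,0,0,0],[0.04,0,0,0,0,0,0]]' && python3 need.py .474 -.132 .1118 .19
```

```text
time: 21.2
position: [0.4739, -0.1324, 0.1119]
tool_rot: [-1.998, -2.424, -0.0]
ft_force: [-2.7, 0.2, 4.6]
grip_width: 0.575
grip_force: 29.9
t 21.2 pos [ 0.4739 -0.1324  0.1119] phi 0.1920190134082974 tilt [-0.0002  0.0002 -1.    ]
shift in tool [0.0004 0.0002 0.0001] shift in goal axes [0.0004 0.0002 0.0001] turn deg [-0.0085 -0.015   0.1157]
q [-0.0705  0.0703  0.3011  1.9813 -0.0236  1.0935  0.4327] F [-2.6502  0.1894  4.6101] w 0.5750540814235882 29.92216236423701
```

Contact at the expected height, with an upward force of 4.6 N. Open, then rise straight up.

```bash
python3 -m handwheel '[[0.06,0,0,0,0,0,0],[0.08,0,0,0,0,0,0],[0.08,0,0,0,0,0,0],[0.08,0,0,0,0,0,0],[0.08,0,0,-0.01,0,0,0],[0.08,0,0,-0.03,0,0,0],[0.08,0,0,-0.04,0,0,0],[0.08,0,0,-0.04,0,0,0],[0.08,0,0,-0.03,0,0,0],[0.08,0,0,0,0,0,0],[0.08,0,0,0,0,0,0],[0.08,0,0,0,0,0,0]]'
python3 - <<'E'
from bench import ctrl
import cv2
a,d=ctrl.get_image("scene")
cv2.imwrite("pics/p7.png",cv2.resize(a[190:330,300:460],(640,560),interpolation=cv2.INTER_CUBIC))
E
```

```text
time: 22.7
position: [0.4733, -0.1323, 0.2604]
tool_rot: [-1.997, -2.423, 0.002]
ft_force: [-0.2, -0.3, -0.4]
grip_width: 0.918
grip_force: 0.0
```

View pics/p7.png

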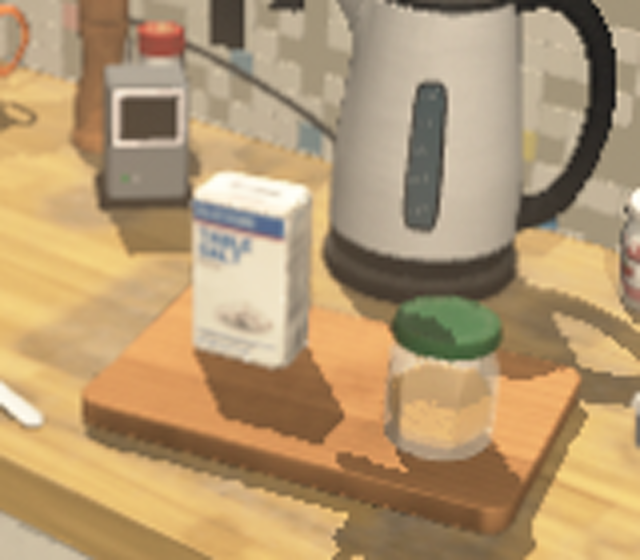

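The carton stands upright on the board at crop (250,270). The jar at (443,380), the board and the reader are unmoved, and the gripper is clear.

```bash
python3 -c "
from bench import ctrl
print(ctrl.close_job())"
```

```text
the job is handed in; nothing more can be done
None
```

The job is handed in: the carton showed all three sides at the reader and now stands upright on the board, clear of the jar; I measured the reader's yaw at 0.75, outside the stated 0.3 to 0.55, and used that, holding the carton's centre about 60 mm from the window.

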